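# Close the tumbler drum by feel and start it

### The job

Close the leaning drum of the bench tumbler with the yellow lid: set the lid in the mouth and turn it gently, without forcing it, until the cross pins under it drop into the hidden slots and the lid sits fully home on the rim. Only then slide the orange lock tab all the way aside, press the green start button fully in for a moment and let it come out again, and leave lid and tab so. Leave the other things on the bench alone.

Things in the scene. Friction and masses are not known exactly. Their poses are not given: they have to be found in the camera images.
- tumbler: blue bench tumbler fixed to the table, 310 mm deep, 160 mm wide, 210 mm high. Origin on the table top under it; x points to its back, y to its left (seen from the robot), z up. Its drum leans 30 degrees from vertical to the front (-x). Two cheeks beside the drum rise to 175 mm. In front of the drum, at x = -150 mm, y = -80 to 80 mm, lies a grey control pod, 53 mm high
- collar: fixed blue ring, 146 mm diameter, round the steel drum's mouth. Origin: centre of the mouth, level with the drum's rim; z points out along the drum's axis (30 degrees from vertical, leaning to the tumbler's -x), y along the tumbler's y. The mouth is 84 mm wide inside, the rim 120 mm outside; the ring lies 12 mm below the rim
- drum_hub (a point): centre, 24 mm down inside the mouth, of the top of a black hub with a cross of two slots at right angles (15 mm wide, 12 mm deep, 84 mm long): it takes the lid's pins in four positions 90 degrees apart. The drum and its slots stand at any angle, which no reading gives; a geared motor holds the drum fast
- lid: loose yellow lid, 108 mm diameter, 72 mm high, 0.25 to 0.5 kg, lying upright on a black mat 3 mm thick. Origin at its bottom on its axis, z up along the axis, x along its grip bar. The yellow disc spans z = 33 to 41 mm; on it a black grip bar 66 mm long in x, 16 mm thick in y, up to z = 72 mm
- lid_pins (a point): the lid's origin: bottom of a cross of two round pins along its x and y (11 mm thick, 71 mm tip to tip). Above them a black plug, 68 mm wide at z = 11 mm, 80 mm from z = 18 to 33 mm. Out of line the pins ride on the hub and the disc stands 9 mm off the rim; in line with the slots (within 4 degrees) a light push drops the lid these 9 mm onto the rim
- lid_seat (a point): point on the lid's axis in the underside of its yellow disc; it meets the origin of collar when the lid is home
- lid_grip (a point): point on the lid's axis inside its grip bar, 18 mm above the disc's top and 13 mm below the bar's top. A red toolbox, 211 mm high (its handle higher), stands close behind the mat and left of the tumbler: carry the lid over clear of it
- tab_grip (a point): middle of the upright fin of the orange lock tab on the control pod. Fin: 10 mm thick along the tumbler's y, 30 mm wide along x, rising from the tab's plate, whose top is 14 mm below this point, to 12 mm above it. The plate, 48 x 46 x 4 mm, covers the start button and runs between two aluminium rails 50 mm apart
- lock_tab (a joint): travel of the lock tab in m: 0 covers the button; it slides 55 mm along the tumbler's +y (left) against about 2 N of friction and stays where it is left; at 50 mm or more the button is clear
- start_button_top (a point): centre of the top of the green start button, 28 mm diameter, under the lock tab at first (tab plate 5 mm above it). It is pressed straight down
- start_button (a joint): how far the start button is pressed, in m: 0 out, 0.006 fully in (about 5 N); it springs back
- spray_can: bystander: grey spray tin, 66 mm diameter, 206 mm high, standing right of the tumbler; origin at its foot
- masking_tape: bystander: roll of masking tape, 105 mm diameter, 25 mm high, lying right of the tumbler; origin at its underside
- wood_wedge: bystander: wooden wedge, 120 mm long, 34 mm wide, 28 mm high, lying at the front right of the tumbler; origin at its underside

How it is judged:
By the outcome, as a careful person would: the job done as asked, in the order asked, and still so for the second after the job is handed in, with the robot touching nothing.
It also fails if it takes over 72 s, if anything falls off the work surface, if the arm or the gripper's body presses on something with over 40 N, if the wrist force passes 120 N, or if a joint passes its speed limit or range.

### The arm

A 6-joint arm with a two-finger parallel gripper is mounted at the origin on a cart in front of the work surface, level with it; the furniture and walls round the work are solid. World frame = base frame: x ahead of the robot, y to its left, z up, the work surface at z = 0. Lengths are in mm, angles in rad, forces in N, time in s.
With the tool pointing down it reaches from about 275 to 1000 mm from the base axis. Payload 8.4 kg.
Tool frame: the origin (TCP) lies between the finger pads; the fingertips stand 22 mm ahead of it and the grasp point (between the pads) lies 3 mm ahead of it; z points along the fingers, y is the line along which they close (so a half turn about z gives the same grasp; the last joint's range is limited). The gripper opens to 85 mm and grips with 20 to 120 N. Pads are 22 mm wide; open, the fingers measure 114 mm over their backs; the gripper's body (76 mm by 85 mm) begins 54 mm behind the grasp point. The pads swing forward as they close: fully open they stand 13 mm farther back than shut.
Start: joints at [-1.209, 0.353, 1.633, -0, 1.155, -0.002], TCP at [222.391, -584.098, 253.281] pointing down, gripper open.
Joint ranges: [-2.63, 2.63], [-0.92, 2.1], [0.06, 2.66], [-1.3, 4.44], [0, 2.69], [-3.02, 3.02]. Speed limits (rad/s): [2.22, 2.22, 2.79, 3.14, 3.14, 3.14].

### API

Orientations are given as [roll, pitch, yaw] about the fixed x, y, z axes, in that order (R = Rz(yaw) Ry(pitch) Rx(roll)).
In Python, from rig import r, grab_frame gives the robot as it stands.
- The arm moves only by the shell command python3 -m inch 'ROWS' [FORCE]. ROWS is JSON, a list of rows, each a list of 7 numbers: the turn, a rotation vector about the tool's x, y, z as a fraction of full scale, then the shift along the tool's x, y, z as a fraction of full scale, then the closure, from 0 (fully open) to 1 (shut). In form: [[rx, ry, rz, dx, dy, dz, fingers], ...]. A call has 1 to 8 rows; each row shifts and turns the commanded pose from where the row before left it, along the tool's axes as they then stand; what a row does not reach is not made up. Full scale, the value 1, is 2.5 cm for a shift and pi rad for a turn. A row lasts 1/12 s, in which the tool goes at most 41.7 mm and 7.16 degrees, less where a joint would pass 70% of its speed; a pose out of reach is approached as far as the arm can. A call with a number of a shift or a turn outside -1 to 1 is refused whole. A call with a gripper value outside its range is refused whole. The fingers move at their own pace and stop on an object; FORCE is the grip in N (left out, the last holds). Time passes only in rows, so rows that do not move let the fingers close. It gives the time, the measured TCP pose, the force, the opening and the grip force at its end, in the units of the state.
- r.sense(): the state, without advancing time (a new reading comes with each control period).
- grab_frame(name): name is "scene" or "top"; returns a dict with "pixels" (400x640x3 uint8, red, green, blue), "z_map" (400x640 float32, mm along the optical axis (not along the pixel's ray), 0 where there is no reading), "vertical_fov" (degrees; the focal length in pixels is half the picture's height over the tangent of half this angle, whatever the lens; pixels are square), "cx", "cy" (the principal point, pixels), "dist" ([k1, k2, p1, p2, k3] as OpenCV has them; the pictures are not rectified), "cam_to_world" (4x4, takes a point from camera to world coordinates). Camera axes: x right, y down, z forward; pixel columns grow to the right and rows downward; lengths in mm; the calibration is good to about 2 mm. A picture is of the moment at which its call begins.
- r.sign_off(): hands the job in; it is judged then, once.
The state is a dict: "clock": time; "qpos": joint angles; "qvel": joint speeds; "joint_efforts": joint torques, N m; "eef_pos": TCP position; "tcp_rot": TCP orientation; "contact_force": force on the tool from outside, world axes, zero at the start; "wrist_torque": the same for the moment, N m; "opening": opening from 0.0 (shut) to 1.0 (fully open); "grasp_force": force on a finger pad.
Only numpy, scipy, OpenCV 4.12 (cv2) and the standard library are available. Lean on these libraries where they do the work, as an engineer would, in place of code of your own. Each camera call takes 0.05 s, during which the arm holds its last target. There are 200 camera calls.

## Working session

There is one attempt and no reset: what is moved stays moved. The work goes in short steps, Python scripts to look and compute and a shell command to move; the robot and the scene stay as the last step left them, time stands still between calls to the robot, and variables do not carry over. Pictures are saved under pics/ and viewed, at most 10 in all, crops included, and the job is handed in when it is done.

```bash
ls; mkdir -p pics
cat > h.py <<'E'
import numpy as np,cv2
from rig import r,grab_frame
def K(f):
    h=f["pixels"].shape[0]; fl=h/2/np.tan(np.radians(f["vertical_fov"])/2)
    return np.array([[fl,0,f["cx"]],[0,fl,f["cy"]],[0,0,1.]])
def cloud(f):
    h,w=f["z_map"].shape
    u,v=np.meshgrid(np.arange(w),np.arange(h))
    p=cv2.undistortPoints(np.stack([u,v],-1).reshape(-1,1,2).astype(np.float64),K(f),np.array(f["dist"],float)).reshape(h,w,2)
    z=f["z_map"]; c=np.stack([p[...,0]*z,p[...,1]*z,z],-1).astype(float)
    T=np.array(f["cam_to_world"]); W=c@T[:3,:3].T+T[:3,3]
    W[z<=0]=np.nan
    return W
def save(f,n): cv2.imwrite("pics/"+n,f["pixels"][...,::-1])
E
python3 - <<'E'
from h import *
for n in("scene","top"):
    f=grab_frame(n);save(f,n+"0.png");np.save(n+"0.npy",cloud(f));np.save(n+"0px.npy",f["pixels"])
    print(n,f["vertical_fov"],np.round(f["cam_to_world"],2).tolist(),(f["z_map"]>0).mean())
print(r.sense())
E
```

```text
pics
scene 49.74915146415386 [[0.91, -0.17, 0.39, -55.98], [-0.42, -0.41, 0.81, -1219.95], [0.02, -0.9, -0.44, 664.03], [0.0, 0.0, 0.0, 1.0]] 0.9430546875
top 53.26035809204689 [[0.03, -0.99, 0.12, 313.8], [-1.0, -0.03, 0.01, -258.36], [-0.01, -0.12, -0.99, 1242.96], [0.0, 0.0, 0.0, 1.0]] 0.99608984375
{'clock': 0.1, 'qpos': array([-1.20936896e+00,  3.53587872e-01,  1.63410715e+00, -5.77053468e-06,
        1.15517265e+00, -2.37058915e-03]), 'qvel': array([ 5.40616985e-04, -2.49923963e-03, -2.57433461e-03, -8.78252475e-04,
       -7.44432987e-05,  9.77686598e-04]), 'joint_efforts': array([-1.38100018e-03, -6.06362844e+01, -3.42820108e+01, -1.54194277e-04,
        4.05205952e-03, -1.85373773e-05]), 'eef_pos': array([ 222.25884577, -583.69736437,  252.61084136]), 'tcp_rot': array([-3.14031763e+00,  2.25372926e-06,  3.63800286e-01]), 'contact_force': array([ 0.26632592,  0.14221686, -0.14605265]), 'wrist_torque': array([-0.03215521,  0.0221243 ,  0.02485673]), 'grasp_force': 0.0, 'opening': 0.9987045016707613}
```

View pics/scene0.png

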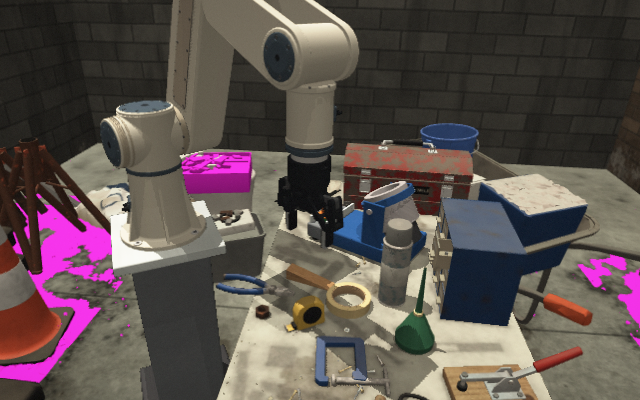

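View pics/top0.png

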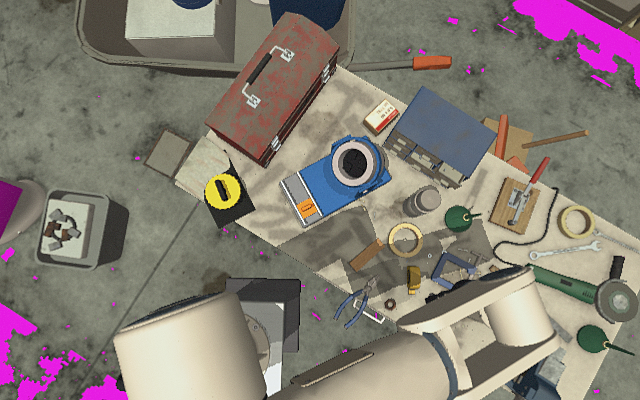

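The top view shows the lid (223,190), drum mouth (355,162), orange tab (307,207) and toolbox (275,85). Next I measure them.

Run:
```python
from h import *
W=np.load("top0.npy");px=np.load("top0px.npy");hsv=cv2.cvtColor(px,cv2.COLOR_RGB2HSV)
H,S,V=[hsv[...,i].astype(int) for i in range(3)]
def comp(m,box):
    b=np.zeros(m.shape,bool);b[box[1]:box[3],box[0]:box[2]]=1
    n,l,s,c=cv2.connectedComponentsWithStats((m&b).astype(np.uint8))
    i=1+np.argmax(s[1:,4]);return l==i
# lid
y=comp((H>20)&(H<35)&(S>150),(190,160,260,220))
P=W[y];print("lid yellow z",np.nanpercentile(P[:,2],[10,50,90]))
top=P[abs(P[:,2]-np.nanmedian(P[:,2]))<6]
(c,rad)=cv2.minEnclosingCircle(top[:,:2].astype(np.float32));print("lid c",c,rad)
d=np.hypot(*(W[...,:2]-np.array(c)).transpose(2,0,1))
bar=(d<45)&(W[...,2]>58)&(W[...,2]<90)
print("bar",cv2.minAreaRect(W[bar][:,:2].astype(np.float32)),np.nanmedian(W[bar],0),bar.sum())
# tab
o=comp((H>5)&(H<20)&(S>150),(285,190,330,225))
P=W[o];print("tab z",np.nanpercentile(P[:,2],[5,25,50,75,95]),np.nanmedian(P,0))
fin=P[P[:,2]>np.nanpercentile(P[:,2],95)-7];print("fin",cv2.minAreaRect(fin[:,:2].astype(np.float32)),len(fin))
print("tabrect",cv2.minAreaRect(P[:,:2].astype(np.float32)))
# blue tumbler
b=comp((H>100)&(H<118)&(S>120),(270,120,395,235))
print("blue",cv2.minAreaRect(W[b][:,:2].astype(np.float32)))
# rim: bright, low sat around mouth
rim=comp((S<70)&(V>110),(325,130,385,190))
P=W[rim];print("rim n",rim.sum(),np.nanmedian(P,0))
cc=np.nanmedian(P,0);q=P[np.isfinite(P).all(1)]
for _ in range(4):
    m=q.mean(0);u,s,v=np.linalg.svd(q-m);n=v[2]*np.sign(v[2,2]);q=q[abs((q-m)@n)<5]
print("plane n",n,"tilt",np.degrees(np.arccos(n[2])),"yaw of -n",np.degrees(np.arctan2(-n[1],-n[0])),len(q))
a=(q-m)@v[:2].T;(c,rad)=cv2.minEnclosingCircle(a.astype(np.float32));print("rim c",m+np.array(c)@v[:2],rad,m)
big=cv2.resize(px[110:240,180:400],None,fx=3.6,fy=3.6,interpolation=cv2.INTER_CUBIC)
cv2.imwrite("pics/crop1.png",big[...,::-1])
# toolbox top
t=comp(((H<8)|(H>172))&(S>80),(195,5,345,170));print("box",cv2.minAreaRect(W[t&(W[...,2]>190)][:,:2].astype(np.float32)),np.nanpercentile(W[t][:,2],[50,99]))
```

```text
lid yellow z [40.18558315 43.40553138 47.06937914]
lid c (481.8407287597656, 37.880367279052734) 55.77593231201172
bar ((481.78448486328125, 37.327354431152344), (65.13443756103516, 16.814159393310547), 24.491409301757812) [481.25842733  35.50341657  73.70309977] 132
tab z [69.49491981 72.25235529 74.03948431 76.58578181 99.95651986] [ 434.59599955 -220.81121225   74.03948431]
fin ((434.1170349121094, -221.16905212402344), (9.956555366516113, 28.450721740722656), 30.860990524291992) 34
tabrect ((436.4978942871094, -221.03466796875), (48.580596923828125, 47.78160095214844), 30.18120765686035)
blue ((546.7656860351562, -334.6716613769531), (155.5733184814453, 246.53237915039062), 33.19898223876953)
rim n 905 [ 549.20943898 -344.13767603  181.89640936]
plane n [-0.19165881  0.5038633   0.84225215] tilt 32.621289377313886 yaw of -n -69.17425720883028 341
rim c [ 550.34001472 -343.10132798  180.89496795] 63.4904670715332 [ 531.61830406 -362.55416901  188.27208406]
box ((773.6016235351562, -128.0709228515625), (41.62610626220703, 103.83171081542969), 64.59461975097656) [159.56239828 191.80661633]
```

View pics/crop1.png

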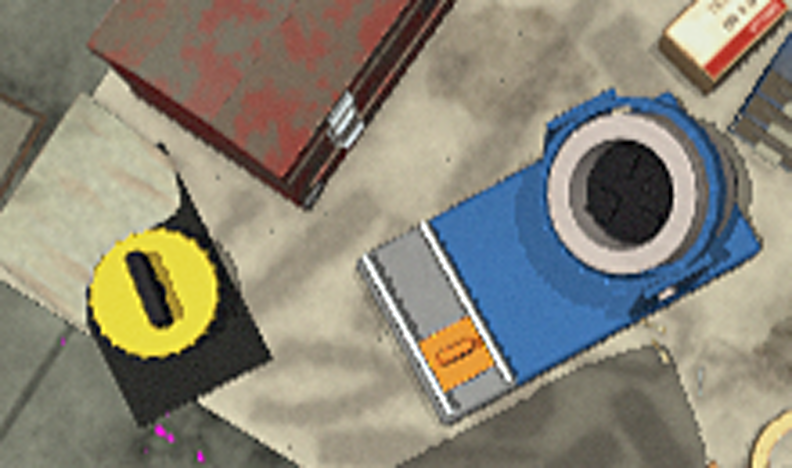

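The crop shows the lid bar (150,290), tab fin (458,348), rim ring centred (622,193), and a faint hub cross inside. I'll refine these and enhance the hub.

```bash
cat > m2.py <<'E'
from h import *
from scipy.optimize import least_squares
f=grab_frame("top");W=cloud(f);px=f["pixels"];hsv=cv2.cvtColor(px,cv2.COLOR_RGB2HSV)
H,S,V=[hsv[...,i].astype(int) for i in range(3)];T=np.array(f["cam_to_world"])
def comp(m,box):
    b=np.zeros(m.shape,bool);b[box[1]:box[3],box[0]:box[2]]=1
    n,l,s,c=cv2.connectedComponentsWithStats((m&b).astype(np.uint8));return l==1+np.argmax(s[1:,4])
def rays(uv,p0,n):
    q=cv2.undistortPoints(np.asarray(uv,float).reshape(-1,1,2),K(f),np.array(f["dist"],float)).reshape(-1,2)
    d=np.c_[q,np.ones(len(q))]@T[:3,:3].T
    return T[:3,3]+d*(((p0-T[:3,3])@n)/(d@n))[:,None]
def circ(a):
    s=least_squares(lambda x:np.hypot(a[:,0]-x[0],a[:,1]-x[1])-x[2],[*a.mean(0),50],loss="soft_l1");return s.x,np.std(s.fun)
def hull(m): 
    c=max(cv2.findContours(m.astype(np.uint8),cv2.RETR_EXTERNAL,cv2.CHAIN_APPROX_NONE)[0],key=len);return cv2.convexHull(c).reshape(-1,2)
y=comp((H>20)&(H<35)&(S>150),(190,160,260,220))
print("lid",circ(rays(hull(y),np.array([0,0,44.]),np.array([0,0,1.]))[:,:2]))
# pod top
print("table z near",np.nanmedian(W[225:240,300:330,2]))
g=comp((W[...,2]>44)&(W[...,2]<62),(270,160,335,232))
g=(abs(W[...,2]-53)<9);g[:,:270]=0;g[:,335:]=0;g[:160]=0;g[235:]=0
rect=cv2.minAreaRect(W[g][:,:2].astype(np.float32));print("pod",rect)
rim=comp((S<70)&(V>110),(325,130,385,190))
yaw=np.radians(-59)
for _ in range(3):
    tx=np.array([np.cos(yaw),np.sin(yaw),0]);n=-.5*tx+np.array([0,0,.866]);ty=np.array([-np.sin(yaw),np.cos(yaw),0]);ex=np.cross(ty,n)
    p0=np.array([550,-343,180.]);P=rays(hull(rim),p0,n);c,s=circ(np.c_[(P-p0)@ex,(P-p0)@ty])
    C=p0+c[0]*ex+c[1]*ty
    pod=np.array(rect[0]);yaw=np.arctan2(*(C[:2]-pod)[::-1])
    print("rim",C,c[2],s,"yaw",np.degrees(yaw))
Q=W[rim];d=(Q-C);rr=np.linalg.norm(d-np.outer(d@n,n),axis=1);k=(rr<58)&(rr>46);print("rim plane offset",np.nanpercentile((d@n)[k],[10,50,90]))
# rectified view of hub: plane 24 below, image right=ty... 
Hc=C-24*n
A=np.array([[i*ex+j*ty for i in np.arange(-48,48,.25)] for j in np.arange(48,-48,-.25)])
wp=(Hc+A).reshape(-1,3);cp=(wp-T[:3,3])@T[:3,:3]
uv=cv2.projectPoints(cp,np.zeros(3),np.zeros(3),K(f),np.array(f["dist"],float))[0].reshape(A.shape[0],A.shape[1],2).astype(np.float32)
im=cv2.remap(px,uv[...,0],uv[...,1],cv2.INTER_CUBIC).astype(float);im=np.clip((im-10)*5,0,255).astype(np.uint8)
cv2.imwrite("pics/hub1.png",im[...,::-1])
a=W[y];
E
python3 m2.py
```

```text
lid (array([482.85739337,  35.87595974,  55.14185556]), np.float64(0.6898652614821399))
table z near -0.6562090002239529
pod ((487.6952819824219, -244.22023010253906), (159.98968505859375, 169.02603149414062), 30.366809844970703)
rim [ 550.08652445 -346.96092351  181.98599163] 62.79806012729428 1.4808731594828828 yaw -58.73098601865459
rim [ 550.07697454 -346.96113011  181.9778806 ] 62.791248406187535 1.4934149069172191 yaw -58.73492816474681
rim [ 550.07711323 -346.96112804  181.97800019] 62.79134793338495 1.4932312637002165 yaw -58.73487114175915
rim plane offset [-1.75779522  3.53501854  6.27051381]
```

```bash
sleep 1; ls pics
```

```text
crop1.png
hub1.png
scene0.png
top0.png
```

View pics/hub1.png

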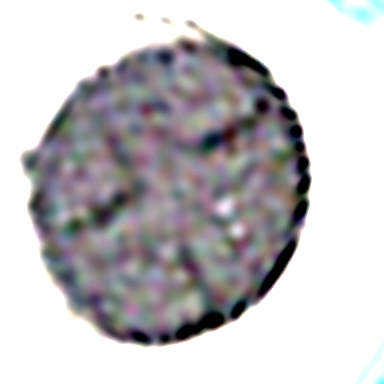

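The rectified hub picture (right = drum x, up = drum y) shows the slot arms at about (70,220)-(265,105), roughly +30° from drum x. One more refinement of rim centre and yaw.

```bash
cat > m3.py <<'E'
exec(open("m2.py").read().split("y=comp")[0])
m=(V>185)&(S<45);b=np.zeros_like(m);b[165:235,275:330]=1;m&=b
n_,l,s,c=cv2.connectedComponentsWithStats(m.astype(np.uint8))
for i in np.argsort(-s[1:,4])[:3]+1:
    uv=np.argwhere(l==i)[:,::-1];P=rays(uv,np.array([0,0,57.]),np.array([0,0,1.]))[:,:2]
    d=cv2.fitLine(P.astype(np.float32),cv2.DIST_HUBER,0,.01,.01).ravel();print("rail",s[i],np.degrees(np.arctan2(d[1],d[0])),d[2:],np.ptp(P@d[:2]),np.nanmedian(W[l==i],0), P.min(0),P.max(0), P.max(0)/2+P.min(0)/2)
yaw=np.radians(-59.3);C=np.array([550,-346,181.])
tx=np.array([np.cos(yaw),np.sin(yaw),0]);n=-.5*tx+np.array([0,0,.866]);ty=np.array([-np.sin(yaw),np.cos(yaw),0]);ex=np.cross(ty,n)
A=np.array([[i*ex+j*ty for i in np.arange(-90,90,.33)] for j in np.arange(90,-90,-.33)])
cp=((C+A).reshape(-1,3)-T[:3,3])@T[:3,:3]
uv=cv2.projectPoints(cp,np.zeros(3),np.zeros(3),K(f),np.array(f["dist"],float))[0].reshape(A.shape[0],A.shape[1],2).astype(np.float32)
im=cv2.remap(px,uv[...,0],uv[...,1],cv2.INTER_CUBIC)
for R in(42,60,73):cv2.circle(im,(273,273),round(R*3),(0,255,0),1)
cv2.imwrite("pics/rim1.png",im[...,::-1])
E
python3 m3.py
```

```text
rail [281 220  22  11  80] 84.558105 [ 383.32568 -180.27861] 63.168847301641364 [ 387.37951193 -175.70086758   -0.87790784] [ 369.94743353 -209.62283001] [ 399.06262592 -146.85718571] [ 384.50502972 -178.24000786]
rail [297 171  25  45  79] 30.388561 [ 481.74283 -226.82986] 151.81175897607804 [ 479.60567561 -227.09743755   74.10747865] [ 416.30606406 -265.00175411] [ 547.77956291 -189.09008839] [ 482.04281348 -227.04592125]
rail [280 180  26  45  79] 30.411678 [ 452.90164 -178.73668] 152.91628873640246 [ 449.73981624 -179.82680496   73.54460572] [ 388.0971673  -218.09072036] [ 518.9702738  -138.70487531] [ 453.53372055 -178.39779783]
```

```bash
ls pics|wc -l
```

```text
5
```

View pics/rim1.png

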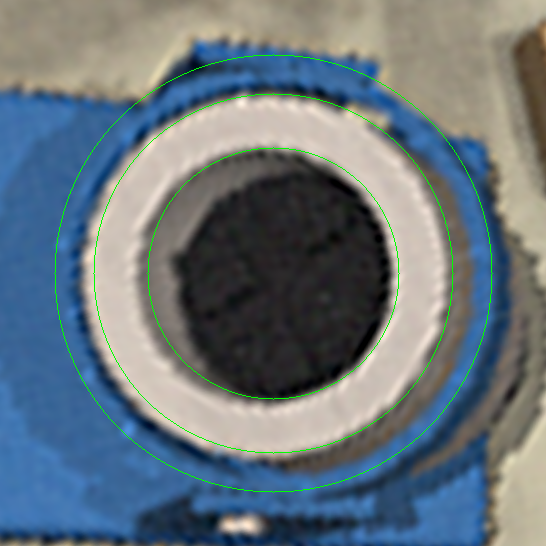

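```bash
cat > go.py <<'E'
import numpy as np,sys
from rig import r
from scipy.spatial.transform import Rotation as Ro
yaw=np.radians(-59.6);tx=np.array([np.cos(yaw),np.sin(yaw),0]);ty=np.array([-np.sin(yaw),np.cos(yaw),0])
n=-.5*tx+np.array([0,0,.8660254]);ex=np.cross(ty,n)
C=np.array([547.9,-344.7,180.])
def lean(a): # tool pointing down the drum axis; tool x at angle a deg from ex about n
    a=np.radians(a);x=np.cos(a)*ex+np.sin(a)*ty;return np.c_[x,np.cross(-n,x),-n]
def down(a): return Ro.from_euler("xyz",[np.pi,0,np.radians(a)]).as_matrix()
def to(p,R):
    s=r.sense();R0=Ro.from_euler("xyz",s["tcp_rot"]).as_matrix()
    rv=Ro.from_matrix(R0.T@R).as_rotvec();d=np.asarray(p)-s["eef_pos"]
    print("at",s["eef_pos"].round(1),"t",round(s["clock"],2),"turn units",(rv/np.pi).round(4),"rows>=",(np.degrees(np.linalg.norm(rv))/7.16).round(1),"shift now-axes",(R0.T@d/25).round(3),"in new axes",(R.T@d/25).round(3))
def st():
    s=r.sense();R0=Ro.from_euler("xyz",s["tcp_rot"]).as_matrix();d=s["eef_pos"]-C
    print("t",round(s["clock"],2),"pos",s["eef_pos"].round(1),"q",s["qpos"].round(2),"F",s["contact_force"].round(1),"M",s["wrist_torque"].round(2),"open",round(s["opening"],3),"grip",round(s["grasp_force"],1),"| drum coords",(np.array([ex,ty,n])@d).round(1),"Fn",round(s["contact_force"]@n,1),"ang",np.degrees(np.arctan2(R0[:,0]@ty,R0[:,0]@ex)).round(1),"tilt",np.degrees(np.arccos(-R0[:,2]@n)).round(2))
E
python3 - <<'E'
from h import *; from go import *
W=np.load("top0.npy");d=W-C;h=d@n;rr=np.hypot(d@ex,d@ty)
k=(rr>46)&(rr<56)&(abs(h)<15);A=np.c_[(d@ex)[k],(d@ty)[k],np.ones(k.sum())]
print(np.percentile(h[k],[10,25,50,75,90]),np.linalg.lstsq(A,h[k],rcond=None)[0],k.sum())
to([482,36.5,250],down(24.5)); to(C+95*n,lean(0))
E
```

```text
[1.86220597 2.92114009 4.23727263 5.72104174 6.8908191 ] [-1.45438818e-03  2.89788221e-03  4.29826253e+00] 420
at [ 222.3 -583.8  252.8] t 0.2 turn units [-0.0003 -0.     -0.0203] rows>= 0.5 shift now-axes [ 18.538 -19.493   0.13 ] in new axes [ 19.743 -18.271   0.113]
at [ 222.3 -583.8  252.8] t 0.2 turn units [-0.117   0.1383  0.4359] rows>= 11.9 shift now-axes [15.261 -6.179 -0.373] in new axes [ -2.893 -16.075  -2.107]
```

```bash
sed -i 's/^C=.*/C=np.array([547.2,-344.4,183.5])/' go.py
R='[0,0,0,0.82,-0.76,0,0]'
python3 -m inch '[[0,0,-0.0203,0,0,0,0],[0,0,0,0.82,-0.76,0,0],[0,0,0,0.82,-0.76,0,0],[0,0,0,0.82,-0.76,0,0],[0,0,0,0.82,-0.76,0,0],[0,0,0,0.82,-0.76,0,0],[0,0,0,0.82,-0.76,0,0],[0,0,0,0.82,-0.76,0,0]]' 60
python3 -m inch '[[0,0,0,0.82,-0.76,0,0],[0,0,0,0.82,-0.76,0,0],[0,0,0,0.82,-0.76,0,0],[0,0,0,0.82,-0.76,0,0],[0,0,0,0.82,-0.76,0,0],[0,0,0,0.82,-0.76,0,0],[0,0,0,0.82,-0.76,0,0],[0,0,0,0.82,-0.76,0,0]]'
python3 -m inch '[[0,0,0,0.82,-0.76,0,0],[0,0,0,0.82,-0.76,0,0],[0,0,0,0.82,-0.76,0,0],[0,0,0,0.82,-0.76,0,0],[0,0,0,0.82,-0.76,0,0],[0,0,0,0.82,-0.76,0,0],[0,0,0,0.82,-0.76,0,0],[0,0,0,0.82,-0.76,0,0]]'
python3 -c "
from go import *
to([482,36.5,130],down(24.5));st()"
```

```text
clock: 0.87
eef_pos: [298.0, -402.2, 253.2]
tcp_rot: [-3.141, -0.0, 0.427]
contact_force: [0.3, 0.5, 0.5]
opening: 0.998
grasp_force: 0.0
clock: 1.53
eef_pos: [384.2, -195.9, 253.3]
tcp_rot: [3.141, -0.0, 0.427]
contact_force: [0.9, -0.2, -0.2]
opening: 1.001
grasp_force: 0.0
clock: 2.2
eef_pos: [470.5, 10.5, 253.3]
tcp_rot: [3.142, -0.0, 0.428]
contact_force: [0.8, -0.1, 0.5]
opening: 1.001
grasp_force: 0.0
at [470.5  10.5 253.3] t 2.2 turn units [ 0. -0.  0.] rows>= 0.0 shift now-axes [ 0.85  -0.755  4.932] in new axes [ 0.851 -0.755  4.932]
t 2.2 pos [470.5  10.5 253.3] q [ 0.02  0.11  1.95 -0.    1.08  1.16] F [ 0.8 -0.1  0.5] M [-0.03  0.02  0.01] open 1.001 grip 0.0 | drum coords [-263.8  113.4  232.9] Fn 0.2 ang 84.9 tilt 30.0
```

```bash
python3 -m inch '[[0,0,0,0.85,-0.755,0,0],[0,0,0,0,0,1,0],[0,0,0,0,0,1,0],[0,0,0,0,0,1,0],[0,0,0,0,0,1,0],[0,0,0,0,0,0.9,0],[0,0,0,0,0,0,0]]'
python3 -c "
from go import *
to([482,36.5,70],down(24.5));st()
from h import *
f=grab_frame('top');W=cloud(f);px=f['pixels'];c=px[130:250,160:290];cv2.imwrite('pics/l1.png',cv2.resize(c,None,fx=5,fy=5)[...,::-1][:600])
"
```

```text
clock: 2.78
eef_pos: [479.0, 34.9, 127.2]
tcp_rot: [-3.139, 0.006, 0.428]
contact_force: [-1.5, -0.5, -0.9]
opening: 0.998
grasp_force: 0.0
at [479.   34.9 127.2] t 2.78 turn units [-0.0007  0.0019  0.    ] rows>= 0.1 shift now-axes [ 0.147 -0.003  2.288] in new axes [ 0.134 -0.008  2.289]
t 2.78 pos [479.   34.9 127.2] q [ 0.07  0.3   2.04 -0.    0.8   1.21] F [-1.5 -0.5 -0.9] M [0.01 0.02 0.  ] open 0.998 grip 0.0 | drum coords [-341.3  133.2  132.1] Fn -0.7 ang 85.1 tilt 30.17
```

View pics/l1.png

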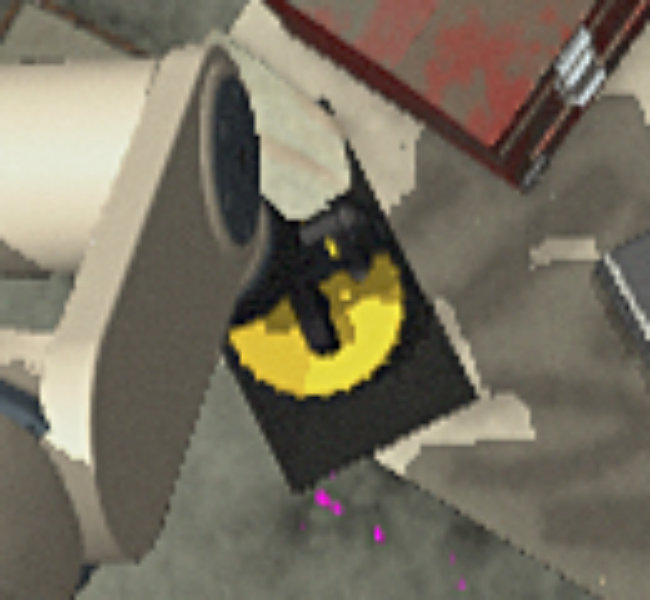

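The picture shows the fingers straddling the bar (315,310), well centred on the lid. Going down and gripping.

```bash
python3 -m inch '[[0,0,0,0.13,-0.01,0.8,0],[0,0,0,0,0,0.8,0],[0,0,0,0,0,0.6,0],[0,0,0,0,0,0,0],[0,0,0,0,0,0,1],[0,0,0,0,0,0,1],[0,0,0,0,0,0,1],[0,0,0,0,0,0,1]]' 60
python3 -m inch '[[0,0,0,0,0,0,1],[0,0,0,0,0,0,1],[0,0,0,0,0,0,1],[0,0,0,0,0,0,1]]'
python3 -c "
from go import *
to([482,36.5,70],down(24.5));st()"
```

```text
clock: 3.5
eef_pos: [485.4, 36.7, 77.0]
tcp_rot: [3.141, -0.002, 0.428]
contact_force: [0.3, -0.1, -0.6]
opening: 0.454
grasp_force: 0.0
clock: 3.83
eef_pos: [485.0, 36.6, 76.5]
tcp_rot: [3.141, -0.001, 0.428]
contact_force: [-0.3, -0.6, 7.4]
opening: 0.174
grasp_force: 60.2
at [485.   36.6  76.5] t 3.83 turn units [ 0.0001 -0.0003 -0.    ] rows>= 0.0 shift now-axes [-0.113 -0.045  0.26 ] in new axes [-0.112 -0.045  0.26 ]
t 3.83 pos [485.   36.6  76.5] q [ 0.07  0.4   2.06 -0.    0.68  1.22] F [-0.3 -0.6  7.4] M [-0.01  0.27 -0.01] open 0.174 grip 60.2 | drum coords [-365.4  139.2   87.4] Fn 6.3 ang 84.9 tilt 29.98
```

```bash
python3 -m inch '[[0,0,0,0,0,0,0.5],[0,0,0,0,0,0,0.5],[0,0,0,-0.1,0,0.22,0.5],[0,0,0,0,0,0,0.5],[0,0,0,0,0,0,1],[0,0,0,0,0,0,1],[0,0,0,0,0,0,1],[0,0,0,0,0,0,1]]' 60
python3 -c "
from go import *
st()"
```

```text
clock: 4.5
eef_pos: [482.2, 35.7, 70.2]
tcp_rot: [-3.141, 0.0, 0.427]
contact_force: [-0.0, 0.1, -0.7]
opening: 0.18
grasp_force: 58.5
t 4.5 pos [482.2  35.7  70.2] q [0.07 0.41 2.07 0.   0.67 1.21] F [-0.   0.1 -0.7] M [0.06 0.09 0.01] open 0.18 grip 58.5 | drum coords [-369.   136.3   82.2] Fn -0.5 ang 84.9 tilt 30.01
```

```bash
python3 -m inch '[[0,0,0,0,0,-0.5,1],[0,0,0,0,0,-1,1],[0,0,0,0,0,-1,1],[0,0,0,0,0,-1,1],[0,0,0,0,0,-1,1],[0,0,0,0,0,-1,1],[0,0,0,0,0,-1,1],[0,0,0,0,0,-1,1]]'
python3 -m inch '[[0,0,0,0,0,-1,1],[0,0,0,0,0,-1,1],[0,0,0,0,0,-1,1],[0,0,0,0,0,-0.6,1],[0,0,0,0,0,0,1]]'
python3 -c "
from go import *
st();P=C+120*n;print(P);to([P[0],P[1],340],lean(108))"
```

```text
clock: 5.17
eef_pos: [481.8, 35.6, 258.8]
tcp_rot: [-3.141, 0.001, 0.428]
contact_force: [0.5, 1.8, -3.0]
opening: 0.173
grasp_force: 58.9
clock: 5.58
eef_pos: [483.6, 35.7, 350.9]
tcp_rot: [3.14, -0.005, 0.428]
contact_force: [0.4, -0.3, -2.4]
opening: 0.177
grasp_force: 59.2
t 5.58 pos [483.6  35.7 350.9] q [ 0.07  0.04  1.8  -0.    1.29  1.21] F [ 0.4 -0.3 -2.4] M [ 0.   -0.02  0.  ] open 0.177 grip 59.2 | drum coords [-228.   137.5  325. ] Fn -2.3 ang 84.7 tilt 29.87
[ 516.83797415 -292.64917985  287.423048  ]
at [483.6  35.7 350.9] t 5.58 turn units [-0.166  -0.0191 -0.1302] rows>= 5.3 shift now-axes [-4.239 12.5    0.439] in new axes [-8.374  7.976  6.378]
```

```bash
python3 -m inch '[[0,0,0,-0.326,0.96,0,1],[0,0,0,-0.326,0.96,0,1],[0,0,0,-0.326,0.96,0,1],[0,0,0,-0.326,0.96,0,1],[0,0,0,-0.326,0.96,0,1],[0,0,0,-0.326,0.96,0,1],[0,0,0,-0.326,0.96,0,1],[0,0,0,-0.326,0.96,0,1]]'
python3 -m inch '[[0,0,0,-0.326,0.96,0,1],[0,0,0,-0.326,0.96,0,1],[0,0,0,-0.326,0.96,0,1],[0,0,0,-0.326,0.96,0,1],[0,0,0,-0.326,0.96,0,1]]'
python3 -m inch '[[-0.0277,-0.0032,-0.0217,0,0,0,1],[-0.0277,-0.0032,-0.0217,0,0,0,1],[-0.0277,-0.0032,-0.0217,0,0,0,1],[-0.0277,-0.0032,-0.0217,0,0,0,1],[-0.0277,-0.0032,-0.0217,0,0,0,1],[-0.0277,-0.0032,-0.0217,0,0,0,1],[0,0,0,0,0,0,1],[0,0,0,0,0,0,1]]'
python3 -c "
from go import *
st();to(C+85*n,lean(108))"
```

```text
clock: 6.25
eef_pos: [501.9, -167.2, 346.0]
tcp_rot: [-3.14, 0.002, 0.428]
contact_force: [0.4, 0.3, -2.6]
opening: 0.176
grasp_force: 59.3
clock: 6.67
eef_pos: [514.6, -293.2, 345.7]
tcp_rot: [-3.14, 0.002, 0.427]
contact_force: [0.2, 0.2, -3.0]
opening: 0.178
grasp_force: 59.3
clock: 7.33
eef_pos: [514.1, -291.1, 345.9]
tcp_rot: [2.647, 0.159, 0.806]
contact_force: [-0.4, -0.3, -3.2]
opening: 0.179
grasp_force: 60.3
t 7.33 pos [ 514.1 -291.1  345.9] q [-0.34  0.04  1.91 -0.45  0.84  0.63] F [-0.4 -0.3 -3.2] M [ 0.43  0.27 -0.02] open 0.179 grip 60.3 | drum coords [ 26.9  -1.5 172. ] Fn -2.8 ang 108.2 tilt 0.48
at [ 514.1 -291.1  345.9] t 7.33 turn units [-0.0025  0.0011  0.0009] rows>= 0.1 shift now-axes [ 0.406 -0.975  3.487] in new axes [ 0.391 -1.003  3.481]
```

```bash
python3 -m inch '[[-0.0025,0.0011,0.0009,0.2,-0.5,0,1],[0,0,0,0.2,-0.5,0,1],[0,0,0,0,0,0.85,1],[0,0,0,0,0,0.85,1],[0,0,0,0,0,0.9,1],[0,0,0,0,0,0.88,1],[0,0,0,0,0,0,1],[0,0,0,0,0,0,1]]'
python3 -c "
from go import *
st()
from h import *
a=grab_frame('top')['pixels'][90:230,270:430];b=grab_frame('scene')['pixels'][150:290,310:470]
cv2.imwrite('pics/i1.png',np.hstack([cv2.resize(x,None,fx=2.5*1,fy=2.5*1,interpolation=cv2.INTER_CUBIC) for x in(a,b)])[...,::-1])
"
```

```text
clock: 8.0
eef_pos: [527.0, -309.9, 257.7]
tcp_rot: [2.639, 0.156, 0.802]
contact_force: [-0.9, -0.1, -3.3]
opening: 0.174
grasp_force: 60.3
t 8.0 pos [ 527.  -309.9  257.7] q [-0.37  0.17  1.98 -0.55  0.64  0.74] F [-0.9 -0.1 -3.3] M [ 0.35  0.28 -0.01] open 0.174 grip 60.3 | drum coords [ 2.4  0.  84.3] Fn -2.7 ang 107.9 tilt 0.1
```

View pics/i1.png

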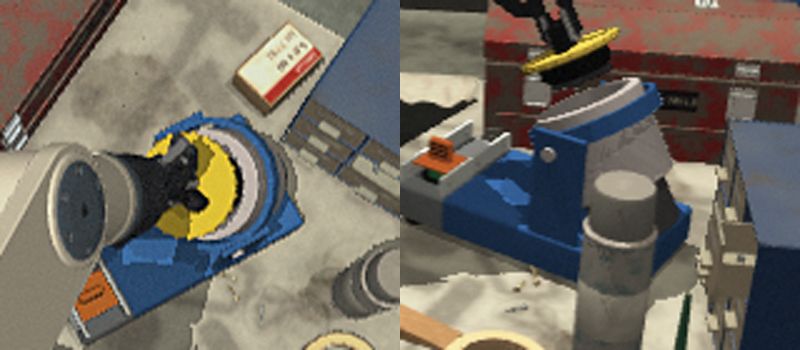

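The left half shows the lid over the mouth; the right half shows it about 20 mm above the rim (598,103). I'll check alignment numerically in both views.

```bash
cat > chk.py <<'E'
from h import *; from go import *
def run(off_n, R0=None):
  s=r.sense();Rt=Ro.from_euler("xyz",s["tcp_rot"]).as_matrix();p=s["eef_pos"];zc=-Rt[:,2]
  for nm in("scene","top"):
    f=grab_frame(nm);px=f["pixels"];T=np.array(f["cam_to_world"])
    def proj(X): return cv2.projectPoints((X-T[:3,3])@T[:3,:3],np.zeros(3),np.zeros(3),K(f),np.array(f["dist"],float))[0].reshape(-1,2)
    hsv=cv2.cvtColor(px,cv2.COLOR_RGB2HSV).astype(int)
    def ring(c,a,b,R): 
        t=np.linspace(0,2*np.pi,120)[:,None];return c+R*(np.cos(t)*a+np.sin(t)*b)
    D=np.vstack([ring(p-(67.2-h)*zc,Rt[:,0],Rt[:,1],54) for h in(33,41)])
    q=proj(D);lo,hi=q.min(0)-15,q.max(0)+15
    m=(hsv[...,0]>20)&(hsv[...,0]<35)&(hsv[...,1]>150);u=np.argwhere(m)[:,::-1];u=u[((u>lo)&(u<hi)).all(1)]
    print(nm,"lid predicted",q.min(0).round(1),q.max(0).round(1),"seen",u.min(0),u.max(0),len(u))
    q=proj(ring(C,ex,ty,60));lo,hi=q.min(0)-15,q.max(0)+15
    m=(hsv[...,1]<70)&(hsv[...,2]>150);b=np.zeros(m.shape,np.uint8);a0,a1=lo.astype(int),hi.astype(int);b[a0[1]:a1[1],a0[0]:a1[0]]=1
    nn,l,st_,c=cv2.connectedComponentsWithStats((m&(b>0)).astype(np.uint8));k=1+np.argmax(st_[1:,4])
    print("   rim predicted",q.min(0).round(1),q.max(0).round(1),"seen",st_[k,:2],st_[k,:2]+st_[k,2:4]-1, "px/mm",round(np.ptp(q,0).max()/120,2))
    im=px.copy()
    for w in(proj(ring(C,ex,ty,60)),proj(ring(C,ex,ty,42)),proj(D)): 
        for x,y in w: 
            if 0<=x<640 and 0<=y<400: im[int(round(y)),int(round(x))]=(0,255,0)
    yield im,proj(C[None])[0]
E
python3 -c "
from chk import *
L=[cv2.resize(im[int(c[1])-70:int(c[1])+50,int(c[0])-65:int(c[0])+65],None,fx=3,fy=3,interpolation=cv2.INTER_NEAREST) for im,c in run(0)]
cv2.imwrite('pics/i2.png',np.hstack(L)[...,::-1])
"
```

```text
scene lid predicted [358.4 160.3] [397.6 179.4] seen [358 161] [397 178] 239
   rim predicted [363.6 180.4] [405.7 198.7] seen [365 181] [405 198] px/mm 0.35
top lid predicted [325.4 142.4] [365.5 184.7] seen [328 142] [364 184] 704
   rim predicted [331.7 141.1] [373.3 185.6] seen [349 140] [372 185] px/mm 0.37
```

```bash
ls pics | wc -l
```

```text
8
```

View pics/i2.png

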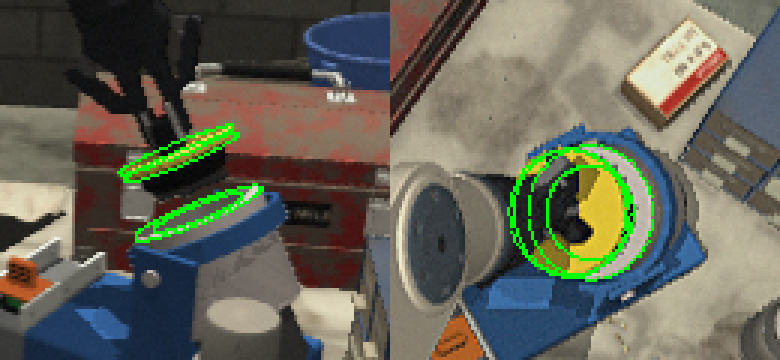

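Both views agree with the prediction within about a pixel. Correcting the offset and inserting.

```bash
python3 -c "
from go import *
st();to(C+58*n,lean(108))"
```

```text
t 8.2 pos [ 527.8 -309.2  260.4] q [-0.37  0.16  1.98 -0.55  0.64  0.75] F [-0.4 -0.3 -3.3] M [0.44 0.22 0.  ] open 0.172 grip 60.3 | drum coords [ 3.7  1.1 86.7] Fn -2.8 ang 107.9 tilt 0.34
at [ 527.8 -309.2  260.4] t 8.2 turn units [ 0.0019 -0.0001 -0.0004] rows>= 0.0 shift now-axes [ 0.002 -0.161  1.148] in new axes [ 0.003 -0.154  1.149]
```

```bash
python3 -m inch '[[0.0019,0,0,0,-0.155,0.2,1],[0,0,0,0,0,0.3,1],[0,0,0,0,0,0.3,1],[0,0,0,0,0,0.3,1],[0,0,0,0,0,0,1],[0,0,0,0,0,0,1],[0,0,0,0,0,0,1]]' >/dev/null
python3 -c "
from go import *
st();to(C+58*n,lean(108))"
```

```text
t 8.78 pos [ 531.6 -318.9  233.3] q [-0.38  0.21  1.99 -0.58  0.59  0.77] F [-0.1 -0.3 -2.2] M [0.45 0.26 0.03] open 0.176 grip 60.1 | drum coords [-1.  -0.5 58.1] Fn -2.1 ang 108.0 tilt 0.09
at [ 531.6 -318.9  233.3] t 8.78 turn units [-0.0005  0.0001 -0.0001] rows>= 0.0 shift now-axes [0.007 0.045 0.003] in new axes [0.007 0.045 0.003]
```

```bash
python3 -m inch '[[0,0,0,0,0.03,0.12,1],[0,0,0,0,0,0.12,1],[0,0,0,0,0,0,1]]' |grep force
python3 -c "
from go import *
st()"
python3 -m inch '[[0,0,0,0,0,0.1,1],[0,0,0,0,0,0.1,1],[0,0,0,0,0,0,1],[0,0,0,0,0,0,1]]' |grep force
python3 -c "
from go import *
st()"
```

```text
contact_force: [-0.4, 0.1, -2.6]
grasp_force: 60.3
t 9.03 pos [ 533.7 -321.9  228.3] q [-0.39  0.22  1.98 -0.58  0.58  0.77] F [-0.4  0.1 -2.6] M [0.45 0.22 0.  ] open 0.176 grip 60.3 | drum coords [-0.3 -0.3 51.9] Fn -2.1 ang 108.0 tilt 0.08
contact_force: [-1.9, -5.4, 0.1]
grasp_force: 60.5
t 9.37 pos [ 534.9 -324.9  225.1] q [-0.39  0.23  1.98 -0.59  0.58  0.78] F [-1.9 -5.4  0.1] M [-0.8   0.46 -0.41] open 0.176 grip 60.5 | drum coords [ 0.9 -0.7 47.5] Fn -1.8 ang 108.0 tilt 0.08
```

```bash
python3 -m inch '[[0,0,0,-0.053,0.033,0,1],[0,0,0,0,0,0.07,1],[0,0,0,0,0,0.07,1],[0,0,0,0,0,0,1],[0,0,0,0,0,0,1]]' |grep force
python3 -c "
from go import *
s=r.sense();F=s['contact_force']+[0,0,2.6];print((np.array([ex,ty,n])@F).round(1))
st()"
```

```text
contact_force: [0.8, -2.3, -1.2]
grasp_force: 60.4
[ 2.8 -0.4  0.1]
t 9.78 pos [ 535.7 -327.   221.9] q [-0.4   0.24  1.98 -0.59  0.57  0.78] F [ 0.8 -2.3 -1.2] M [-0.06  0.12 -0.05] open 0.174 grip 60.4 | drum coords [ 1.1 -1.1 43.7] Fn -2.2 ang 108.0 tilt 0.05
```

```bash
python3 -m inch '[[0,0,0,-0.01,0.03,0.04,1],[0,0,0,0,0,0.04,1],[0,0,0,0,0,0.0,1],[0,0,0,0,0,0,1]]' |grep force
python3 -c "
from go import *
s=r.sense();F=s['contact_force']+[0,0,2.6];print((np.array([ex,ty,n])@F).round(1))
st()"
```

```text
contact_force: [-9.7, 14.2, 17.2]
grasp_force: 64.3
[-5.  -1.2 25.7]
t 10.12 pos [ 536.1 -327.5  221.7] q [-0.4   0.24  1.98 -0.59  0.57  0.78] F [-9.7 14.2 17.2] M [ 1.11  1.22 -0.22] open 0.172 grip 64.3 | drum coords [ 1.6 -1.  43.2] Fn 23.5 ang 108.0 tilt 0.05
```

```bash
cat > f.py <<'E'
from go import *
s=r.sense();F=s['contact_force']+[0,0,2.6];print("Fdrum",(np.array([ex,ty,n])@F).round(1),"Mn",round(s['wrist_torque']@n,2));st()
E
python3 -m inch '[[0,0,0,0,0,-0.045,1],[0,0,-0.01,0,0,0,1],[0,0,-0.01,0,0,0,1],[0,0,0,0,0,0,1]]' >/dev/null; python3 f.py
python3 -m inch '[[0,0,-0.01,0,0,0,1],[0,0,-0.01,0,0,0,1],[0,0,0,0,0,0,1]]' >/dev/null; python3 f.py
```

```text
Fdrum [ 0.5 -1.4  3.6] Mn 0.09
t 10.45 pos [ 536.  -327.7  221.7] q [-0.4   0.24  1.98 -0.59  0.57  0.71] F [-1.9  0.5  0.8] M [ 0.19  0.44 -0.06] open 0.175 grip 61.1 | drum coords [ 1.7 -1.2 43.1] Fn 1.4 ang 111.7 tilt 0.06
Fdrum [-0.1 -1.6  0.3] Mn -0.01
t 10.7 pos [ 535.8 -327.7  221.1] q [-0.4   0.24  1.98 -0.59  0.57  0.65] F [-1.5 -0.6 -2.4] M [ 0.34  0.3  -0.06] open 0.176 grip 60.5 | drum coords [ 1.3 -1.3 42.7] Fn -1.9 ang 115.2 tilt 0.1
```

```bash
python3 -m inch '[[0,0,0,0,0,0.04,1],[0,0,0,0,0,0,1],[0,0,0,0,0,0,1]]' >/dev/null; python3 f.py
```

```text
Fdrum [-0.8 -0.6  4.1] Mn 0.02
t 10.95 pos [ 536.2 -328.2  220.6] q [-0.4   0.24  1.98 -0.59  0.57  0.65] F [-1.9  2.1  0.5] M [ 0.39  0.48 -0.1 ] open 0.179 grip 61.1 | drum coords [ 1.6 -1.3 41.9] Fn 1.8 ang 115.1 tilt 0.08
```

```bash
python3 -m inch '[[0,0,-0.011,0,0,0.02,1],[0,0,0,0,0,0,1],[0,0,0,0,0,0,1]]' >/dev/null; python3 f.py
python3 -m inch '[[0,0,-0.011,0,0,0.02,1],[0,0,0,0,0,0,1],[0,0,0,0,0,0,1]]' >/dev/null; python3 f.py
```

```text
Fdrum [ 1.1 -1.8  0.6] Mn 0.03
t 11.2 pos [ 536.4 -328.5  220.1] q [-0.4   0.24  1.98 -0.59  0.57  0.62] F [-1.3 -1.4 -1.5] M [ 0.2   0.35 -0.09] open 0.18 grip 60.5 | drum coords [ 1.7 -1.3 41.3] Fn -1.6 ang 117.1 tilt 0.07
Fdrum [ 0.2 -0.  -0.9] Mn 0.0
t 11.45 pos [ 536.5 -328.6  219.6] q [-0.4   0.24  1.98 -0.59  0.56  0.58] F [ 0.3 -0.6 -3.3] M [ 0.38  0.3  -0.04] open 0.174 grip 60.5 | drum coords [ 1.6 -1.3 40.8] Fn -3.2 ang 119.1 tilt 0.08
```

It is dropping in around 119°. I'll ease it down.

```bash
python3 -m inch '[[0,0,0,0,0,0.08,1],[0,0,0,0,0,0,1],[0,0,0,0,0,0,1]]' >/dev/null; python3 f.py
python3 -m inch '[[0,0,0,0,0,0.04,1],[0,0,0,0,0,0,1],[0,0,0,0,0,0,1]]' >/dev/null; python3 f.py
```

```text
Fdrum [ 0.5 -1.9 -0.7] Mn 0.06
t 11.7 pos [ 536.9 -329.8  217.9] q [-0.4   0.25  1.98 -0.6   0.56  0.59] F [-1.2 -1.6 -2.9] M [-0.02  0.41 -0.14] open 0.174 grip 60.4 | drum coords [ 1.8 -1.5 38.7] Fn -2.9 ang 119.1 tilt 0.08
Fdrum [ 0.9 -2.4 -1.5] Mn 0.09
t 11.95 pos [ 537.2 -330.2  217.1] q [-0.4   0.25  1.98 -0.6   0.56  0.59] F [-1.3 -2.5 -3.4] M [-0.24  0.48 -0.2 ] open 0.173 grip 60.4 | drum coords [ 1.8 -1.5 37.8] Fn -3.7 ang 119.1 tilt 0.08
```

```bash
python3 -m inch '[[0,0,0,-0.023,0,0.07,1],[0,0,0,0,0,0.05,1],[0,0,0,0,0,0,1],[0,0,0,0,0,0,1]]' >/dev/null; python3 f.py
python3 -m inch '[[0,0,0,0,0,0.05,1],[0,0,0,0,0,0,1],[0,0,0,0,0,0,1]]' >/dev/null; python3 f.py
```

```text
Fdrum [ 0.5 -1.2  0.1] Mn 0.07
t 12.28 pos [ 537.8 -331.6  214.6] q [-0.4   0.26  1.98 -0.6   0.55  0.59] F [-0.9 -0.9 -2.3] M [ 0.11  0.37 -0.07] open 0.173 grip 60.6 | drum coords [ 1.9 -1.7 34.8] Fn -2.2 ang 119.2 tilt 0.07
Fdrum [-4.5 -4.1 20.3] Mn 0.06
t 12.53 pos [ 537.8 -331.7  214.5] q [-0.4   0.26  1.98 -0.6   0.55  0.59] F [-10.7  10.1  12.8] M [ 0.53  1.   -0.27] open 0.174 grip 63.4 | drum coords [ 1.9 -1.7 34.7] Fn 18.1 ang 119.1 tilt 0.06
```

Seated at 34.7 (34.2 predicted, 43.2 while riding). Unload, release, withdraw along the axis.

```bash
python3 -m inch '[[0,0,0,0,0,-0.04,1],[0,0,0,0,0,0,1],[0,0,0,0,0,0,0.3],[0,0,0,0,0,0,0.3],[0,0,0,0,0,0,0.3],[0,0,0,0,0,0,0.3],[0,0,0,0,0,-0.3,0.3],[0,0,0,0,0,-0.6,0.3]]'; 
python3 -m inch '[[0,0,0,0,0,-0.8,0.3],[0,0,0,0,0,-1,0.3],[0,0,0,0,0,-1,0.3],[0,0,0,0,0,-0.8,0.3],[0,0,0,0,0,0,0.3]]'
python3 - <<'E'
from go import *
st()
from h import *
W=np.load("top0.npy");px=np.load("top0px.npy")
# look: lid disc plane vs rim
f=grab_frame("top");W=cloud(f);hsv=cv2.cvtColor(f["pixels"],cv2.COLOR_RGB2HSV).astype(int)
m=(hsv[...,0]>20)&(hsv[...,0]<35)&(hsv[...,1]>150)
d=W-C;k=m&(np.hypot(d@ex,d@ty)<65)&(abs(d@n)<60)
print(k.sum(),np.nanpercentile((d@n)[k],[10,50,90]))
A=np.c_[(d@ex)[k],(d@ty)[k],np.ones(k.sum())];print(np.linalg.lstsq(A,(d@n)[k],rcond=None)[0])
T=[434.1,-221.2]  # fin centre, from depth
to([*T,200],down(np.degrees(yaw)))
E
```

```text
clock: 13.2
eef_pos: [531.5, -322.0, 233.0]
tcp_rot: [2.678, 0.246, 0.981]
contact_force: [-0.8, -0.3, -0.3]
opening: 0.701
grasp_force: 0.0
clock: 13.62
eef_pos: [510.3, -282.7, 316.5]
tcp_rot: [2.67, 0.244, 0.98]
contact_force: [0.1, -0.2, -0.8]
opening: 0.697
grasp_force: 0.0
t 13.62 pos [ 510.3 -282.7  316.5] q [-0.33  0.06  1.96 -0.49  0.77  0.5 ] F [ 0.1 -0.2 -0.8] M [0.18 0.08 0.03] open 0.697 grip 0.0 | drum coords [  4.2  -0.6 151.1] Fn -0.7 ang 119.1 tilt 0.27
958 [ 6.3894466   8.83311217 11.38038758]
[-9.12845982e-03 -1.19870151e-04  9.35769047e+00]
at [ 510.2 -283.   314.6] t 13.67 turn units [ 0.1728 -0.1027  0.6441] rows>= 17.0 shift now-axes [ 1.46  -5.456  2.12 ] in new axes [-3.671  1.374  4.586]
```

```bash
python3 -c "
from go import *
to([434.1,-221.2,200],down(np.degrees(yaw)+180))"
```

```text
at [ 510.2 -283.   314.6] t 13.67 turn units [ 0.0896  0.1507 -0.3299] rows>= 9.4 shift now-axes [ 1.46  -5.456  2.12 ] in new axes [ 3.671 -1.374  4.586]
```

```bash
python3 -m inch '[[0.009,0.0151,-0.033,0,0,0,0.3],[0.009,0.0151,-0.033,0,0,0,0.3],[0.009,0.0151,-0.033,0,0,0,0.3],[0.009,0.0151,-0.033,0,0,0,0.3],[0.009,0.0151,-0.033,0,0,0,0.3],[0.009,0.0151,-0.033,0,0,0,0.3],[0.009,0.0151,-0.033,0,0,0,0.3],[0.009,0.0151,-0.033,0,0,0,0.3]]'>/dev/null
python3 -m inch '[[0.009,0.0151,-0.033,0,0,0,0.3],[0.009,0.0151,-0.033,0,0,0,0.3],[0,0,0,0.9,-0.35,0,0.3],[0,0,0,0.9,-0.35,0,0.3],[0,0,0,0.9,-0.35,0.5,0.3],[0,0,0,0.9,-0.35,1,0.3],[0,0,0,0,0,1,0.3],[0,0,0,0,0,1,0.3]]'>/dev/null
python3 -m inch '[[0,0,0,0,0,1,0.3],[0,0,0,0,0,0,0.3]]'>/dev/null
python3 -c "
from go import *
st();to([434.1,-221.2,140],down(np.degrees(yaw)+180))"
```

```text
t 15.17 pos [ 432.9 -220.8  193.8] q [-0.47  0.21  1.98 -0.    0.95 -0.97] F [-0.6  1.1 -0.2] M [-0.02  0.03  0.04] open 0.702 grip 0.0 | drum coords [-137.2  -36.    91.2] Fn 0.5 ang 178.1 tilt 29.97
at [ 432.9 -220.8  193.8] t 15.17 turn units [-0.0008  0.0002 -0.0091] rows>= 0.2 shift now-axes [-0.035  0.039  2.153] in new axes [-0.038  0.033  2.153]
```

```bash
python3 -m inch '[[0,0,-0.009,0,0.03,0.9,0.3],[0,0,0,0,0,0.9,0.3],[0,0,0,0,0,0.9,0.3],[0,0,0,0,0,0.7,0.3],[0,0,0,0,0,0.3,0.3],[0,0,0,0,0,0,0.3],[0,0,0,0,0,0,0.3]]' 25 >/dev/null
python3 f.py
python3 -m inch '[[0,0,0,0,0,0,1],[0,0,0,0,0,0,1],[0,0,0,0,0,0,1],[0,0,0,0,0,0,1],[0,0,0,0,0,0,1]]'>/dev/null
python3 f.py
```

```text
Fdrum [1.3 0.2 2.2] Mn -0.01
t 15.75 pos [ 437.3 -222.4  106.6] q [-0.47  0.35  2.04 -0.    0.75 -1.  ] F [ 0.2  0.1 -0.1] M [-0.01 -0.02 -0.01] open 0.7 grip 0.0 | drum coords [-177.7  -33.1   13.8] Fn -0.1 ang 180.0 tilt 29.6
Fdrum [ 4.5 -1.4  8.1] Mn 0.17
t 16.17 pos [ 437.3 -222.4  106.9] q [-0.47  0.35  2.04 -0.    0.74 -1.  ] F [-1.3 -0.5  6.7] M [-0.09  0.24  0.05] open 0.106 grip 28.2 | drum coords [-177.6  -33.1   14.1] Fn 5.9 ang -180.0 tilt 29.54
```

```bash
python3 -m inch '[[0,0,0,0,0.2,0,1],[0,0,0,0,0.3,0,1],[0,0,0,0,0.4,0,1],[0,0,0,0,0.4,0,1],[0,0,0,0,0.4,0,1],[0,0,0,0,0.3,0,1],[0,0,0,0,0.2,0,1],[0,0,0,0,0,0,1]]'>/dev/null
python3 -m inch '[[0,0,0,0,0,0,1],[0,0,0,0,0,0,1]]'>/dev/null
python3 f.py
```

```text
Fdrum [ 10.4 -14.7  11.6] Mn 1.3
t 17.0 pos [ 482.7 -195.6  106.9] q [-0.38  0.39  1.98 -0.01  0.77 -0.91] F [-11.1 -10.2  12.6] M [-1.8   1.94  0.01] open 0.108 grip 29.0 | drum coords [-177.7   19.7   14.1] Fn 9.4 ang -179.9 tilt 29.58
```

```bash
python3 -m inch '[[0,0,0,0,-0.03,0,0.4],[0,0,0,0,0,0,0.4],[0,0,0,0,0,0,0.4],[0,0,0,0,0,-0.5,0.4],[0,0,0,0,0,-1,0.4],[0,0,0,0,0,-1,0.4],[0,0,0,0,0,-1,0.4],[0,0,0,0,0,-1,0.4]]'>/dev/null
python3 - <<'E'
from go import *
st()
from h import *
for nm in("top","scene"):
    f=grab_frame(nm);W=cloud(f);hsv=cv2.cvtColor(f["pixels"],cv2.COLOR_RGB2HSV).astype(int);H,S,V=hsv[...,0],hsv[...,1],hsv[...,2]
    P=W[...,:2]-np.array([434.1,-221.2]);near=(np.hypot(P[...,0],P[...,1])<110)&(W[...,2]>40)
    o=near&(H>5)&(H<20)&(S>150);g=near&(H>40)&(H<85)&(S>80)
    for l,m in(("orange",o),("green",g)):
        if m.sum(): print(nm,l,m.sum(),"med",np.nanmedian(W[m],0).round(1),"x",np.nanpercentile((P@tx[:2])[m],[3,50,97]).round(1),"y",np.nanpercentile((P@ty[:2])[m],[3,50,97]).round(1),"z",np.nanpercentile(W[m][:,2],[5,50,95]).round(1))
    if nm=="top":cv2.imwrite('pics/t1.png',cv2.resize(f["pixels"][130:250,250:400],None,fx=5,fy=5)[...,::-1])
E
```

```text
t 17.67 pos [ 483.1 -193.8  219.8] q [-0.38  0.23  1.89 -0.    1.02 -0.91] F [ 0.3  0.1 -0.8] M [-0.03 -0.04 -0.01] open 0.603 grip 0.0 | drum coords [-122.4   21.   112.6] Fn -0.7 ang -180.0 tilt 29.61
top orange 9 med [ 478.6 -219.    74.5] x [17.  20.6 23.5] y [34.  38.9 44.4] z [72.6 74.5 76.2]
top green 75 med [ 435.2 -220.1   62.9] x [-12.1  -0.3  12.4] y [-11.5   0.2  13.5] z [54.4 62.9 67. ]
scene orange 153 med [ 476.3 -200.9   76.3] x [-19.1   5.6  22.5] y [29.5 48.3 72. ] z [72.2 76.3 99.4]
scene green 49 med [ 428.1 -226.1   64.6] x [-8.8  2.1 12.6] y [-16.4  -8.1  12.7] z [56.3 64.6 67. ]
```

View pics/t1.png

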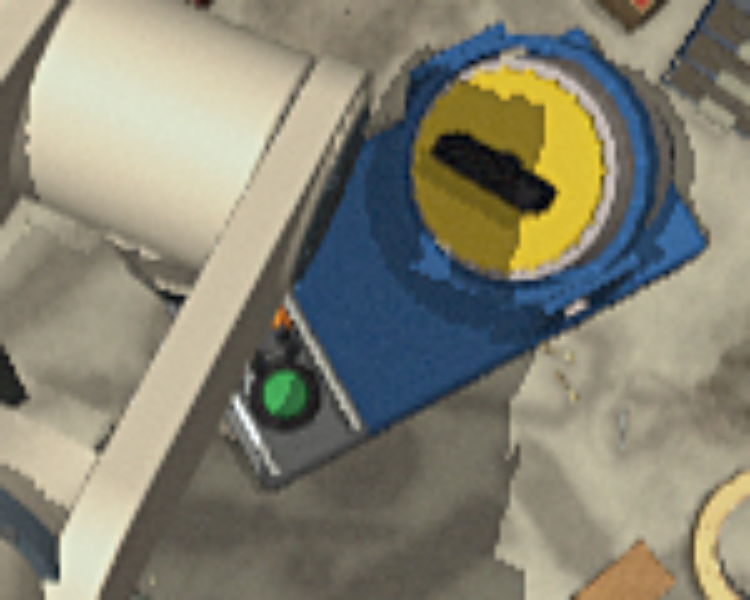

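The lid sits evenly in the rim (505,165), and the green button (285,393) is uncovered. Checking the tab travel from the scene view before and after.

Run:
```python
from go import *; from h import *
def fin(W,px):
    hsv=cv2.cvtColor(px,cv2.COLOR_RGB2HSV).astype(int);P=W[...,:2]-np.array([434.1,-221.2])
    o=(np.hypot(P[...,0],P[...,1])<110)&(W[...,2]>66)&(hsv[...,0]>5)&(hsv[...,0]<20)&(hsv[...,1]>150)
    y=(P@ty[:2]);k=o&(W[...,2]>88);pl=o&(W[...,2]<80)
    print("fin y",k.sum(),np.percentile(y[k],[5,50,95]) if k.sum() else "","plate y",np.percentile(y[pl],[3,50,97]))
fin(np.load("scene0.npy"),np.load("scene0px.npy"))
f=grab_frame("scene");fin(cloud(f),f["pixels"])
to([435.2,-220.1,140],down(np.degrees(yaw)+180))
```

```text
fin y 1 [-5.55094483 -5.55094483 -5.55094483] plate y [-23.86209551  -6.90562092   1.60905027]
fin y 41 [45.84131736 49.36862828 55.47935757] plate y [29.90518931 43.45879405 73.28824483]
at [ 484.5 -194.4  220.6] t 17.82 turn units [0.0015 0.0033 0.0001] rows>= 0.1 shift now-axes [ 0.143 -2.237  3.213] in new axes [ 0.11  -2.222  3.225]
```

```bash
python3 -m inch '[[0,0,0,0.11,-0.74,0,1],[0,0,0,0,-0.74,0,1],[0,0,0,0,-0.74,0,1],[0,0,0,0,0,0.9,1],[0,0,0,0,0,0.9,1],[0,0,0,0,0,0.9,1],[0,0,0,0,0,0.9,1],[0,0,0,0,0,0.5,1]]' 20 >/dev/null
python3 -m inch '[[0,0,0,0,0,0,1],[0,0,0,0,0,0,1],[0,0,0,0,0,0,1]]'>/dev/null
python3 f.py;python3 -c "
from go import *
to([435.2,-220.1,88],down(np.degrees(yaw)+180))"
```

```text
Fdrum [1.4 0.7 2.3] Mn 0.03
t 18.73 pos [ 434.6 -220.3  116.3] q [-0.47  0.33  2.04 -0.    0.76 -1.  ] F [0.6 0.3 0.1] M [ 0.04 -0.01  0.05] open -0.001 grip 0.0 | drum coords [-175.6  -34.3   23.8] Fn 0.1 ang -180.0 tilt 29.6
at [ 434.6 -220.3  116.3] t 18.73 turn units [0.0006 0.0022 0.0001] rows>= 0.1 shift now-axes [0.004 0.023 1.131] in new axes [-0.004  0.025  1.131]
```

```bash
python3 -m inch '[[0,0,0,0,0.02,0.4,1],[0,0,0,0,0,0.4,1],[0,0,0,0,0,0.28,1],[0,0,0,0,0,0,1],[0,0,0,0,0,0,1]]' |grep -E "eef|contact"
python3 -m inch '[[0,0,0,0,0,0.12,1],[0,0,0,0,0,0,1],[0,0,0,0,0,0,1]]' |grep -E "eef|contact"
python3 -m inch '[[0,0,0,0,0,0.08,1],[0,0,0,0,0,0,1],[0,0,0,0,0,0,1]]' |grep -E "eef|contact"
```

```text
eef_pos: [434.6, -220.0, 88.5]
contact_force: [-0.6, -0.7, -0.1]
eef_pos: [435.3, -220.4, 86.3]
contact_force: [-0.1, -0.3, 2.1]
eef_pos: [435.3, -220.4, 84.3]
contact_force: [-0.1, 0.8, 3.9]
```

```bash
python3 -m inch '[[0,0,0,0,0,0.1,1],[0,0,0,0,0,0,1],[0,0,0,0,0,0,1]]' |grep -E "eef|contact"
python3 -m inch '[[0,0,0,0,0,0.06,1],[0,0,0,0,0,0,1],[0,0,0,0,0,0,1]]' |grep -E "eef|contact"
```

```text
eef_pos: [435.3, -220.4, 81.7]
contact_force: [0.6, -0.1, 4.2]
eef_pos: [435.3, -220.4, 80.9]
contact_force: [-1.7, 2.3, 16.1]
```

Bottomed out (16 N). Release and retreat, then a final check.

```bash
python3 -m inch '[[0,0,0,0,0,0,1],[0,0,0,0,0,-0.3,1],[0,0,0,0,0,-0.6,1],[0,0,0,0,0,-1,1],[0,0,0,0,0,-1,1],[0,0,0,0,0,-1,1],[0,0,0,0,0,-1,1],[0,0,0,0,0,-1,1]]' |grep -E "eef|contact"
python3 -m inch '[[0,0,0,0.9,0,-0.5,1],[0,0,0,0.9,0,0,1],[0,0,0,0.9,0,0,1],[0,0,0,0.9,0,0,1],[0,0,0,0.9,0,0,1],[0,0,0,0.9,0,0,1],[0,0,0,0,0,0,1],[0,0,0,0,0,0,1]]' |grep -E "eef|contact"
python3 - <<'E'
from go import *; from h import *
for nm in("top","scene"):
    f=grab_frame(nm);W=cloud(f);hsv=cv2.cvtColor(f["pixels"],cv2.COLOR_RGB2HSV).astype(int);H,S=hsv[...,0],hsv[...,1]
    P=W[...,:2]-np.array([434.1,-221.2]);near=(np.hypot(P[...,0],P[...,1])<110)&(W[...,2]>40)
    o=near&(H>5)&(H<20)&(S>150);g=near&(H>40)&(H<85)&(S>80)
    for l,m in(("orange",o),("green",g)):
        if m.sum(): print(nm,l,m.sum(),"y",np.percentile((P@ty[:2])[m],[3,50,97]).round(1),"z",np.percentile(W[m][:,2],[5,50,95]).round(1))
    d=W-C;k=(H>20)&(H<35)&(S>150)&(np.hypot(d@ex,d@ty)<65)&(abs(d@n)<60)
    print("lid n",k.sum(),np.percentile((d@n)[k],[10,50,90]).round(1))
print(r.sense()["clock"])
E
```

```text
eef_pos: [433.7, -219.3, 228.6]
contact_force: [0.5, 0.0, -1.2]
eef_pos: [365.3, -102.4, 239.1]
contact_force: [-0.3, -0.9, -0.4]
top orange 239 y [33.9 53.  77. ] z [70.  73.7 98.7]
top green 77 y [-11.8   0.4  13.2] z [54.1 63.5 67.8]
lid n 1015 [ 6.5  8.9 11.5]
scene orange 151 y [29.2 48.1 72.1] z [72.8 76.2 99.5]
scene green 46 y [-15.6  -9.    8. ] z [56.4 64.6 67.2]
lid n 270 [ 5.   9.6 10.3]
21.5833
```

```bash
python3 -c "
from rig import r
print(r.sign_off())"
```

```text
the job is handed in; nothing more can be done
None
```

The lid is fully home on the rim, the lock tab is slid about 55 mm to its stop, and the start button was pressed fully in and has come back out; I handed the job in at about 21.6 s.

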